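# Lay out the casting hearth for the next pour

## Robot

A 6-joint arm with a two-finger parallel gripper is mounted at the origin on the work surface. World frame = base frame: x ahead of the robot, y to its left, z up, the work surface at z = 0. Lengths are in m, angles in degrees, forces in N, time in s.
With the tool pointing down it reaches from about 0.3 to 0.85 m from the base axis. Payload 5.4 kg.
Tool frame: the origin (TCP) lies on the centre line of the jaws, within the pads' length; the fingertips stand 14 mm ahead of it and the grasp point (between the pads) lies 5 mm behind it; z points along the fingers, y is the line along which they close (so a half turn about z gives the same grasp; the last joint's range is limited). The gripper opens to 85 mm and grips with 20 to 120 N. Pads are 22 mm wide; open, the fingers measure 114 mm over their backs; the gripper's body (76 mm by 85 mm) begins 54 mm behind the grasp point. The pads swing forward as they close: fully open they stand 13 mm farther back than shut.
Start: joints at [-80.392, 9.076, 91.501, -0, 79.423, -12.038], TCP at [0.212, -0.534, 0.245] pointing down, gripper open.
Joint ranges: [-166.64, 166.64], [-54.1, 131.32], [10.49, 154.53], [-73.88, 253.88], [9.74, 151.15], [-171.62, 171.62]. Speed limits (degrees/s): [147.25, 147.25, 180, 180, 180, 180].

## Interface

Orientations are given as [roll, pitch, yaw] about the fixed x, y, z axes, in that order (R = Rz(yaw) Ry(pitch) Rx(roll)).
In Python, from bench import get_obs, capture, close_job gives the robot as it stands.
- The arm moves only by the tool servo_tool, never from a script. Its argument "series" is a list of rows, each a list of 3 entries, a list of its own where there are three numbers: the opening in per cent of the stroke, from 0 (shut) to 100 (fully open), then the shift along the world's x, y, z in cm, then the turn about the world's z in degrees. In form: [[gripper, [dx, dy, dz], turn], ...]. A call has 1 to 12 rows; each row shifts and turns the commanded pose from where the row before left it; what a row does not reach is not made up. A row lasts 1/8 s, in which the tool goes at most 62.5 mm and 10.7 degrees, less where a joint would pass 70% of its speed; a pose out of reach is approached as far as the arm can. A call is refused whole if a number of a shift passes 6.25 or a number of a turn 10.7, either way. A call with a gripper value outside its range is refused whole. The fingers move at their own pace and stop on an object; the grip force is fixed at half the most. Time passes only in rows, so rows that do not move let the fingers close. It gives the time, the measured TCP pose, the force, the opening and the grip force at its end, in the units of the state.
- get_obs(): the state, without advancing time (a new reading comes with each control period).
- capture(name): name is "scene" or "top" or "wrist"; returns a dict with "img" (420x560x3 uint8, red, green, blue), "fx", "fy", "cx", "cy" (pixels), "R" (3x3) and "t" (3): a world point X has camera coordinates R X + t. Camera axes: x right, y down, z forward; pixel columns grow to the right and rows downward; lengths in m; the calibration is good to about 2 mm. A picture is of the moment at which its call begins. There is no depth.
- close_job(): hands the job in; it is judged then, once.
The state is a dict: "time_s": time; "q": joint angles; "qvel": joint speeds; "effort": joint torques, N m; "position": TCP position; "orientation": TCP orientation; "force": force on the tool from outside, world axes, zero at the start; "torque": the same for the moment, N m; "width": finger opening in m; "gripper_force": force on a finger pad.
Only numpy, scipy, OpenCV 4.12 (cv2) and the standard library are available. Lean on these libraries where they do the work, as an engineer would, in place of code of your own. Each camera call takes 0.05 s, during which the arm holds its last target. There are 200 camera calls.

## Task

Lay out the hearth for the next pour. Stand the big crucible on the board midway between the two firebricks and in line with them, and set the lid centred on top of it; stand the small crucible upright in the middle of the top of the lower firebrick; and slide the steel ingot mould level under the clamp's beam until it is fully home against the end stop. Leave the jar and the bowl where they are, and let go of everything.

Things in the scene. Friction and masses are not known exactly. Their poses are not given: they have to be found in the camera images.
- mould: Loose bright steel ingot mould, about 0.45 kg: a flat plate 100 (along its x) x 44 (y) x 14 mm high, four dark grooves in its top, with an upright gripping tab in the middle of its top, 20 (x) x 16 (y) mm and rising from 14 to 56 mm above the underside. Origin: centre of the underside; z up. The same either way round. Starts flat on the table, its length roughly along world y.
- big_crucible: Loose pale clay crucible, open on top, about 0.16 kg: round, 56 mm across and 52 mm tall, straight-sided above 18 mm, foot 44 mm across, wall 6 mm. Origin: centre of the underside; z up. Starts upright on the table.
- small_crucible: Loose pale clay crucible, open on top, about 0.07 kg: round, 40 mm across and 38 mm tall, straight-sided above 12 mm, foot 32 mm across, wall 5 mm. Origin: centre of the underside; z up. Starts upright on the table.
- lid: Loose pale clay lid, 0.07 kg: flat disc 60 mm across and 7 mm thick, flat below (no rim), with a round upright knob 20 mm across on its middle, from 7 to 33 mm above the underside. Origin: centre of the underside; z up. Starts knob up on the table. On the big crucible its underside lies on the rim, 52 mm above the crucible's origin.
- board: Fixed flat grey heat board, 100 (its x) x 250 (its y) x 6 mm thick, lying on the table with the two firebricks standing on it near its ends, one 85 mm to each side of the middle along its y. Origin: centre of its underside, exactly under the middle of the gap between the bricks; z up. The gap between the brick faces is 110 mm.
- brick_tall: Fixed cream firebrick, the taller one: 75 (x) x 60 (y) x 58 mm high, standing on the board, top 64 mm above the table. It may be at either end of the board. Origin: centre of its underside (6 mm above the table).
- brick_low: Fixed cream firebrick, the lower one: 75 (x) x 60 (y) x 32 mm high, standing on the board at the end opposite to the tall one, top 38 mm above the table. Origin: centre of its underside (6 mm above the table).
- clamp: Fixed steel clamp. Origin: on the table, under the mould's origin when home (mould then lengthwise along x, underside at z 6). Base x -80 to 62, y +-50, 6 mm thick. Beam along y over x 27 to 45, z 26 to 42 (bolts to 48), posts leave a 56 mm wide opening (y +-28). End stop, face at x 50.5, top z 20. Mould enters along +x from the open -x side, which faces the robot. All mm.
- jar: Bystander, loose: clear round jar with a blue lid, 64 mm across, 85 mm tall, outside the work to the left or right. Origin: centre of the underside. Leave it alone.
- bowl: Bystander, loose: steel bowl, 110 mm across, 40 mm tall, outside the work on the other side from the jar. Origin: centre of the underside. Leave it alone.
Mind the look-alikes: they are no part of the job. Leave any green look-alike of the mould alone. Leave any green or turquoise look-alike of the lid alone.

How it is judged (in metres and radians):
At the end, for the whole second after the job is handed in: Mould flat on the clamp base within 8 mm of its home spot; big crucible upright on the board within 12 mm of midway between the bricks, 15 mm of their line; lid flat on it, centred to 10 mm; small crucible upright on the lower brick, centred to 15 mm; all at rest (x of mould in the frame of clamp between -0.008 and 0.006 m and y of mould in the frame of clamp between -0.01 and 0.01 m and z of mould in the frame of clamp between 0.003 and 0.01 m and angle between the x axis of mould and the x axis of clamp, either way round below 0.2 rad and y of big_crucible in the frame of board between -0.012 and 0.012 m and x of big_crucible in the frame of board between -0.015 and 0.015 m and z of big_crucible in the frame of board between 0.003 and 0.01 m and horizontal distance between small_crucible and brick_low below 0.015 m and z of small_crucible in the frame of brick_low between 0.028 and 0.037 m and horizontal distance between lid and big_crucible below 0.01 m and z of lid in the frame of big_crucible between 0.048 and 0.057 m and angle between each of mould, big_crucible, small_crucible, lid's own z axis and vertical below 0.1 rad and linear speed of each of mould, big_crucible, small_crucible, lid below 0.02 m/s and angular speed of each of mould, big_crucible, small_crucible, lid below 0.2 rad/s); the robot touches nothing.
It fails at once if the jar is moved more than 20 mm (distance of jar from where it was at the start of the episode above 0.02 m).
It fails at once if the bowl is moved more than 20 mm (distance of bowl from where it was at the start of the episode above 0.02 m).
It also fails if it takes over 112 s, if anything falls off the work surface, if the arm or the gripper's body presses on something with over 40 N, if the wrist force passes 120 N, or if a joint passes its speed limit or range.

## Working session

There is one attempt and no reset: what is moved stays moved. The work goes in short steps, Python scripts to look and compute and a tool call to move; the robot and the scene stay as the last step left them, time stands still between calls to the robot, and variables do not carry over. Pictures are saved under pics/ and viewed, at most 14 in all, crops included, and the job is handed in when it is done.

Besides the shell and the picture viewer there is one more tool, called after ">>>" as name([rows], argument=value, ...), one row to a line, values as JSON. servo_tool: Moves the arm, as the interface text tells. Its arguments: {"type":"object","properties":{"series":{"type":"array"}},"required":["series"]}

```bash
mkdir -p pics; ls; cat > h.py <<'E'
import numpy as np, cv2
from bench import get_obs, capture, close_job
def grab(name, tag):
    c=capture(name); cv2.imwrite(f'pics/{tag}.png', c['img'][:,:,::-1])
    np.savez(f'pics/{tag}.npz', **{k:np.array(v) for k,v in c.items()}); return c
def load(tag): return dict(np.load(f'pics/{tag}.npz'))
def ray(c,u,v,z):
    R=np.array(c['R']);t=np.array(c['t']);o=-R.T@t
    d=R.T@np.array([(u-c['cx'])/c['fx'],(v-c['cy'])/c['fy'],1]); return (o+d*(z-o[2])/d[2])
def proj(c,X):
    p=np.array(c['R'])@np.array(X)+np.array(c['t']); return np.array([c['fx']*p[0]/p[2]+c['cx'],c['fy']*p[1]/p[2]+c['cy']])
E
python3 - <<'E'
from h import *
for n in('scene','top'):
    c=grab(n,n+'0'); print(n,-np.array(c['R']).T@np.array(c['t']),c['fx'])
print(get_obs())
E
```

```text
pics
scene [1.23944631 0.01345504 0.82803207] 433.7940462638317
top [0.21210028 0.01090522 1.55006665] 515.8925530380693
{'time_s': 0.1, 'q': array([-8.03924646e+01,  9.10980423e+00,  9.15657156e+01, -1.80405271e-03,
        7.94222465e+01, -1.20364814e+01]), 'qvel': array([ 0.11501392, -0.04154349, -0.13113268,  0.02486863,  0.05295043,
       -0.00912277]), 'effort': array([ 7.38393228e-04, -3.96987998e+01, -3.32339287e+01, -8.59486136e-05,
        4.10878449e-03,  2.09089023e-05]), 'position': array([ 0.21197797, -0.53394035,  0.24440121]), 'orientation': array([-1.79904013e+02, -1.86537834e-02,  2.16443339e+01]), 'force': array([0.18319365, 0.46076433, 0.04972858]), 'torque': array([-0.02167088,  0.00313369, -0.01567755]), 'gripper_force': 0.0, 'width': 0.08554302829325855}
```

View pics/top0.png

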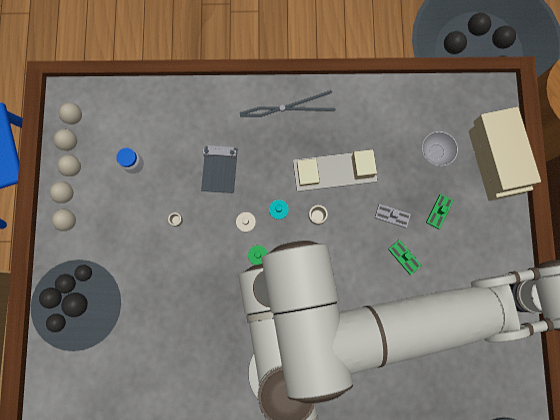

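View pics/scene0.png

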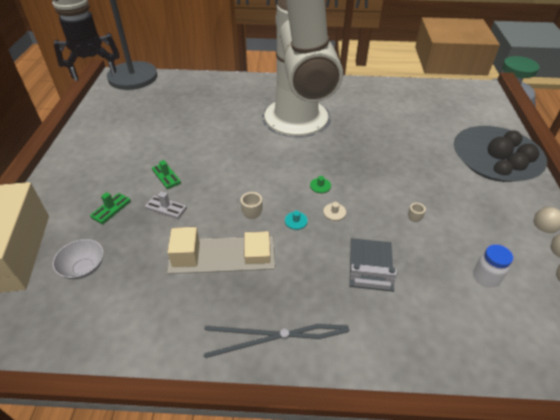

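The top view shows what could be mistaken for what:
- **Mould:** the grey one at (393,215), with green look-alikes at (439,211) and (404,257).
- **Lid:** the cream one at (246,222), with a turquoise look-alike at (279,209) and a green one at (258,254).
- **Crucibles:** big at (318,214), small at (175,219).
- **Bricks:** (308,171) and (364,163). The tall one looks to be at the right, -y end.
- **Clamp:** (219,170), with its beam at the far side.

I choose the grey mould and the cream lid, and will check them in one crop.

```bash
cat > m.py <<'E'
from h import *
c=load('top0'); im=c['img']; hsv=cv2.cvtColor(im,cv2.COLOR_RGB2HSV)
cream=cv2.inRange(hsv,(10,28,110),(35,140,255))
n,l,s,ce=cv2.connectedComponentsWithStats(cream)
for i in range(1,n):
    x,y,w,h,a=s[i]
    if a>40 and 150<x<420 and 130<y<250: print('cream',x,y,w,h,a,ce[i].round(1))
def blob(mask,roi):
    x0,y0,x1,y1=roi; m=np.zeros_like(mask); m[y0:y1,x0:x1]=mask[y0:y1,x0:x1]
    k=max(cv2.findContours(m,cv2.RETR_EXTERNAL,cv2.CHAIN_APPROX_NONE)[0],key=cv2.contourArea); return k
def rep(n,k,z):
    p=np.array([ray(c,u+0.,v+0.,z)[:2]*1000 for u,v in k[:,0]],np.float32)
    r=cv2.minAreaRect(p); (q,rad)=cv2.minEnclosingCircle(p); print(n,'rect',np.round(r[0],1),np.round(r[1],1),round(r[2],1),'circ',np.round(q,1),round(rad,1))
rep('small',blob(cream,(160,205,190,232)),.038)
rep('big',blob(cream,(303,200,332,230)),.052)
rep('lid',blob(cream,(233,208,260,235)),.007)
rep('brickL',blob(cream,(293,152,322,188)),.038)
rep('brickR',blob(cream,(350,145,382,183)),.064)
v=hsv[:,:,2]; 
clamp=cv2.inRange(v,0,95); rep('clampbase',blob(clamp,(195,140,245,197)),.006)
mm=cv2.inRange(hsv,(0,0,150),(180,40,255)); rep('mould',blob(cv2.morphologyEx(mm,cv2.MORPH_CLOSE,np.ones((7,7))),(370,198,415,232)),.014)
cr=lambda x,y,w,h,f:cv2.resize(im[y:y+h,x:x+w],None,fx=f,fy=f,interpolation=cv2.INTER_CUBIC)
a=cr(160,135,260,100,3)
cv2.imwrite('pics/crop0.png',a[:,:,::-1])
E
python3 m.py
```

```text
cream 354 149 23 27 495 [365.  162.1]
cream 297 159 23 27 492 [307.9 171.4]
cream 315 210 12 14 45 [321.2 218. ]
cream 168 213 13 13 82 [174.2 219.1]
small rect [445.3 323.6] [35.3 35.9] 89.4 circ [446.3 322.5] 19.9
big rect [ 446.4 -110.3] [39.7 30.7] 3.0 circ [ 446.5 -104.7] 21.7
lid rect [441.6 115.2] [24.4 18.1] 0.1 circ [442.  114.8] 13.0
brickL rect [584.3 -75.6] [79.6 61.9] 6.1 circ [585.7 -76.4] 46.2
brickR rect [ 606.3 -244.8] [76.8 59.5] 6.7 circ [ 606.  -244.5] 46.2
clampbase rect [597.3 195.8] [100.7 128.7] 85.8 circ [598.1 196.2] 79.8
mould rect [ 453.8 -330.5] [98.3 42.8] 69.9 circ [ 452.5 -329.9] 52.8
```

View pics/crop0.png

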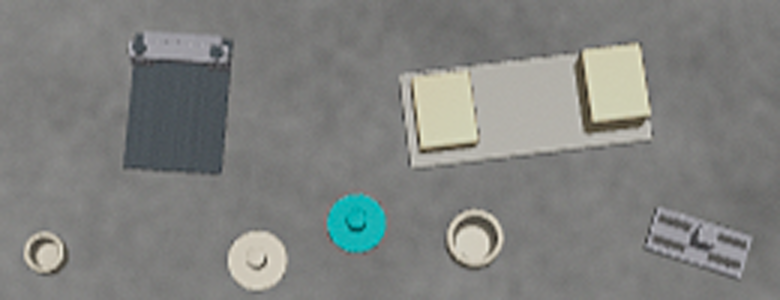

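The crop (3x, origin at pixel (160,135)) confirms the choices: the grey slotted mould with its tab at crop (697,240), the cream lid at (257,262), and the big and small crucibles at (474,238) and (44,252). The brick centres measure 170 mm apart, as specified. The mould measures 98x43 mm at a yaw of about 70°. I'll move above the mould and look with the wrist camera.

>>> servo_tool([
  [60, [2.4, 2.0, 0], 5],
  [60, [2.4, 2.0, 0], 5],
  [60, [2.4, 2.0, 0], 5],
  [60, [2.4, 2.0, 0], 5],
  [60, [2.4, 2.0, 0], 5],
  [60, [2.4, 2.0, 0], 5],
  [60, [2.4, 2.0, 0], 5],
  [60, [2.4, 2.0, 0], 5],
  [60, [2.4, 2.0, 0], 5],
  [60, [2.6, 2.4, 0], 3.4],
  [60, [0, 0, 0], 0],
])

```text
time_s: 1.48
position: [0.4551, -0.3287, 0.2447]
orientation: [-180.0, -0.1, 70.2]
force: [-0.3, -0.5, -0.6]
width: 0.0507
gripper_force: 0.0
```

```bash
python3 - <<'E'
from h import *
c=grab('wrist','w1'); o=get_obs(); print(o['position'],o['orientation'],o['width'],o['time_s']); print(-np.array(c['R']).T@np.array(c['t']),c['fx'])
t=grab('top','top1'); hsv=cv2.cvtColor(t['img'],cv2.COLOR_RGB2HSV)
pale=cv2.inRange(hsv,(8,10,125),(35,140,255))
for n,(x0,y0,x1,y1),z in(('lid',(230,206,263,240),.007),('big',(300,196,336,233),.052),('small',(158,203,192,235),.038),('board',(285,140,390,195),.006)):
    m=pale[y0:y1,x0:x1]; k=np.vstack(cv2.findContours(m,cv2.RETR_EXTERNAL,cv2.CHAIN_APPROX_NONE)[0])[:,0]+[x0,y0]
    p=np.array([ray(t,u,v,z)[:2]*1000 for u,v in k],np.float32); print(n,np.round(cv2.minEnclosingCircle(p)[0],1),round(cv2.minEnclosingCircle(p)[1],1),cv2.minAreaRect(p))
E
```

```text
[ 0.45428613 -0.32971599  0.24476113] [-1.79941486e+02 -1.25997834e-02  7.01263935e+01] 0.05131503468882429 1.525
[ 0.47919839 -0.26468289  0.37341335] 356.5158643230855
lid [440.7 114. ] 31.6 ((440.1441955566406, 113.76624298095703), (57.609004974365234, 57.99711990356445), 89.36691284179688)
big [453.4 -99.7] 53.3 ((452.6236572265625, -100.55989074707031), (56.11735916137695, 92.14496612548828), 49.20936965942383)
small [436.6 340.9] 40.7 ((450.9304504394531, 327.7975158691406), (81.42845916748047, 39.551963806152344), 47.520057678222656)
board [ 576.9 -178.6] 155.4 ((579.7993774414062, -178.91439819335938), (147.01319885253906, 281.58795166015625), 6.042302131652832)
```

View pics/w1.png

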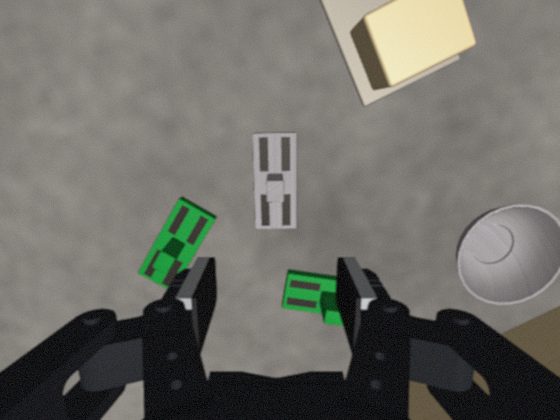

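The wrist picture shows the grey mould with corners at about (253,134), (295,132), (297,228) and (255,229). Its tab top is at (275,190). The green look-alikes at (178,240) and (315,295) are well clear of the grasp.

```bash
python3 - <<'E'
from h import *
c=load('w1')
P=[ray(c,*p,.014)[:2]*1000 for p in((253,134),(295,132),(297,228),(255,229))]
P=np.array(P);print(P.round(1),P.mean(0)); a=(P[0]+P[1]-P[2]-P[3])/2; print(np.hypot(*a),np.degrees(np.arctan2(a[1],a[0])))
print(ray(c,275,192,.056)*1000)
E
```

```text
[[ 449.8 -278.2]
 [ 489.4 -290.4]
 [ 459.1 -385.5]
 [ 416.7 -371.5]] [ 453.73821132 -331.38627123]
99.34672467253945 71.384627365083
[ 453.71471569 -331.85893669   56.        ]
```

>>> servo_tool([
  [50, [0, -0.15, -3.0], 1],
  [50, [0, 0, -3.0], 0],
  [50, [0, 0, -3.0], 0],
  [50, [0, 0, -3.0], 0],
  [50, [0, 0, -3.0], 0],
  [50, [0, 0, -3.0], 0],
  [50, [0, 0, -1.8], 0],
  [50, [0, 0, -1.0], 0],
  [0, [0, 0, 0], 0],
  [0, [0, 0, 0], 0],
  [0, [0, 0, 0], 0],
  [0, [0, 0, 0], 0],
])

```text
time_s: 3.08
position: [0.4544, -0.3325, 0.0381]
orientation: [179.9, 0.1, 71.1]
force: [-1.7, 0.0, 2.4]
width: 0.0152
gripper_force: 59.8
```

>>> servo_tool([
  [0, [0, 0, 4], 0],
  [0, [0, 0, 6], 0],
  [0, [0, 4, 5], -6],
  [0, [0, 5.5, 2], -8],
  [0, [0, 6, 0], -8],
  [0, [0, 6, 0], -8],
  [0, [0, 6, 0], -8],
  [0, [0, 6, 0], -8],
  [0, [0, 6, 0], -8],
  [0, [0.4, 6, 0], -8],
  [0, [0.4, 5, 0], -8],
  [0, [0, 3.2, 0], -5],
])

```text
time_s: 4.58
position: [0.461, 0.2065, 0.2053]
orientation: [-180.0, 0.1, -4.0]
force: [-0.1, -0.8, -4.6]
width: 0.0149
gripper_force: 60.3
```

>>> servo_tool([
  [0, [0, 0, 0], 0],
  [0, [0, 0, 0], 0],
])

```text
time_s: 4.82
position: [0.4615, 0.2037, 0.2054]
orientation: [180.0, 0.1, -3.9]
force: [-0.3, 0.4, -4.2]
width: 0.0153
gripper_force: 60.5
```

```bash
python3 - <<'E'
from h import *
c=grab('wrist','w2'); o=get_obs(); print(o['position'],o['orientation'],o['width'],o['time_s']); print(-np.array(c['R']).T@np.array(c['t']))
E
```

```text
[0.46172301 0.20338886 0.20560474] [ 1.79969686e+02  5.56735735e-02 -3.96306038e+00] 0.015561905609740566 4.875
[0.53092669 0.19877127 0.33393283]
```

View pics/w2.png

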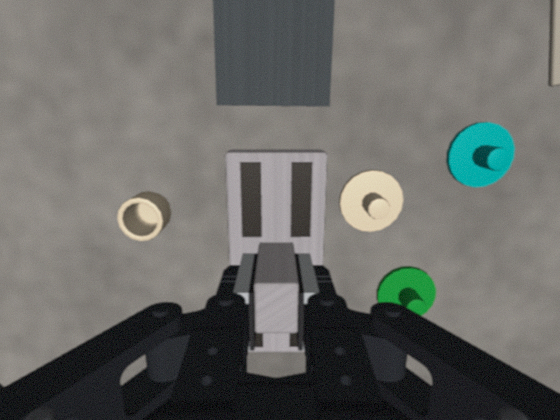

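The wrist picture shows the held mould with front corners at (227,151) and (326,151). The near edge of the clamp base runs (218,105) to (330,105). The cream lid disc is at about (372,201) and the small crucible's rim at about (141,219).

```bash
python3 - <<'E'
from h import *
c=load('w2')
for n,p,z in(('baseL',(218,105),.006),('baseR',(330,105),.006),('baseLt',(214,2),.006),('baseRt',(335,2),.006),('mL',(227,151),.1815),('mR',(326,151),.1815)): print(n,(ray(c,*p,z)[:2]*1000).round(1))
hsv=cv2.cvtColor(c['img'],cv2.COLOR_RGB2HSV); pale=cv2.inRange(hsv,(8,40,140),(35,140,255))
for n,(x0,y0,x1,y1),z in(('lid',(330,160,412,240),.007),('small',(105,190,172,250),.038)):
    m=pale[y0:y1,x0:x1]; k=max(cv2.findContours(m,cv2.RETR_EXTERNAL,cv2.CHAIN_APPROX_NONE)[0],key=cv2.contourArea)[:,0]+[x0,y0]
    p=np.array([ray(c,u,v,z)[:2]*1000 for u,v in k],np.float32); print(n,cv2.boundingRect(k),np.round(cv2.minEnclosingCircle(p)[0],1),round(cv2.minEnclosingCircle(p)[1],1))
# base mask edges
d=cv2.inRange(cv2.cvtColor(c['img'],cv2.COLOR_RGB2GRAY),0,75)
for r in(5,20,40,60,80,95):
    x=np.where(d[r,150:400])[0]+150; L,R=ray(c,x.min(),r,.006)[:2]*1000,ray(c,x.max()+1,r,.006)[:2]*1000; print(r,x.min(),x.max(),L.round(1),R.round(1))
E
```

```text
baseL [538.  248.9]
baseR [531.3 150.3]
baseLt [618.8 243.1]
baseRt [612.1 144.1]
mL [515.3 220.4]
mR [512.5 178.4]
lid (339, 170, 65, 62) [441.1 114.1] 30.3
small (117, 197, 46, 44) [447.3 322.4] 19.9
5 218 319 [616.4 240.1] [610.7 156.4]
20 249 322 [603.6 215.6] [599.4 154.3]
40 217 319 [590.3 243.8] [584.4 157.3]
60 250 308 [572.8 217.5] [569.4 167.2]
80 296 305 [554.1 179.2] [553.5 170.5]
95 219 323 [546.3 247.1] [540.1 155.3]
```

>>> servo_tool([
  [0, [3, -0.2, 0], 0],
  [0, [3, -0.2, -1], 0],
  [0, [3, -0.2, -2], 0],
  [0, [3, -0.1, -2], 0],
  [0, [0, 0, -3], 0],
  [0, [0, 0, -3], 0],
  [0, [0, 0, -3], 0],
  [0, [0, 0, -1.4], 0],
  [0, [0, 0, -0.3], 0],
  [0, [0, 0, 0], 0],
  [0, [0, 0, 0], 0],
])

```text
time_s: 6.25
position: [0.5832, 0.1972, 0.0506]
orientation: [-180.0, -0.2, -4.0]
force: [0.7, -0.7, -4.3]
width: 0.0151
gripper_force: 60.4
```

>>> servo_tool([
  [0, [0, -0.05, -0.2], 0],
  [0, [0, 0, -0.2], 0],
  [0, [0, 0, -0.15], 0],
  [0, [0, 0, 0], 0],
])

```text
time_s: 6.75
position: [0.5821, 0.1966, 0.0441]
orientation: [180.0, 0.0, -3.9]
force: [-2.6, -0.3, 1.1]
width: 0.0149
gripper_force: 61.3
```

>>> servo_tool([
  [0, [0.5, -0.05, 0], 0],
  [0, [0.5, -0.03, 0], 0],
  [0, [0.5, -0.04, 0], 0],
  [0, [0.5, -0.03, 0], 0],
  [0, [0.5, -0.04, 0], 0],
  [0, [0.4, -0.03, 0], 0],
  [0, [0, 0, 0], 0],
])

```text
time_s: 7.62
position: [0.6118, 0.1945, 0.0441]
orientation: [-180.0, -0.1, -4.0]
force: [-1.5, 1.3, 2.6]
width: 0.0149
gripper_force: 61.7
```

>>> servo_tool([
  [0, [0.2, -0.01, 0], 0],
  [0, [0.1, -0.01, 0], 0],
  [0, [0, 0, 0], 0],
])

```text
time_s: 8.0
position: [0.6126, 0.1945, 0.0441]
orientation: [180.0, 0.2, -3.9]
force: [-10.8, 0.1, 9.7]
width: 0.015
gripper_force: 62.8
```

The mould met the stop where expected (-11 N, stalled at x 0.6126), so it is home. I'll let go and lift.

>>> servo_tool([
  [0, [-0.1, 0, 0.05], 0],
  [45, [0, 0, 0], 0],
  [45, [0, 0, 0], 0],
  [45, [0, 0, 0], 0],
  [45, [0, 0, 1.5], 0],
  [45, [0, 0, 3], 0],
  [45, [0, 0, 4], 0],
  [45, [0, 0, 4], 0],
  [45, [-3, 0, 3], 0],
  [70, [-6, -4, 1], 0],
  [70, [-6, -6, 0], 0],
  [70, [-3, -6, 0], 0],
])

```text
time_s: 9.5
position: [0.4581, 0.0592, 0.2089]
orientation: [180.0, -0.1, -3.8]
force: [0.5, -1.2, 0.7]
width: 0.0598
gripper_force: 0.0
```

```bash
python3 - <<'E'
from h import *
c=grab('top','top2'); o=get_obs(); print(o['position'],o['orientation'],o['width'],o['time_s'])
w=grab('wrist','w3')
a=c['img'][120:250,150:420]; cv2.imwrite('pics/c2.png',np.hstack([cv2.resize(a,(436,210)),w['img'][:210,::1][:, :360]])[:,:,::-1])
E
```

```text
[0.45546676 0.05376621 0.207922  ] [ 1.79726646e+02  9.37240162e-02 -4.07043297e+00] 0.05969973373132799 9.55
```

View pics/c2.png

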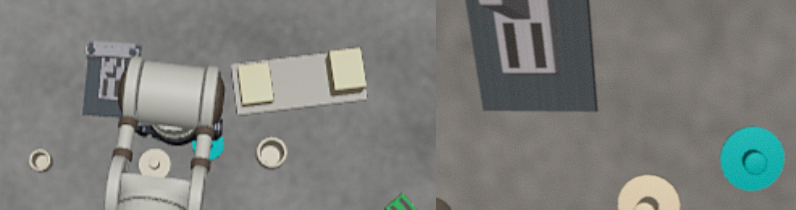

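The mould sits in the clamp under the beam. Next is the big crucible: I'll turn so the fingers close along the board's x, and look from above it.

>>> servo_tool([
  [85, [0, -1.5, 0.4], 10],
  [85, [0, -1.5, 0.4], 10],
  [85, [0, -1.5, 0.4], 10],
  [85, [-0.6, -1.5, 0.4], 10],
  [85, [0, -1.5, 0.4], 10],
  [85, [0, -1.5, 0.4], 10],
  [85, [0, -1.5, 0.4], 10],
  [85, [0, -1.5, 0.4], 10],
  [85, [0, -1.5, 0], 10],
  [85, [0, -1.5, 0], 10],
  [85, [0, 0, 0], 1],
  [85, [0, 0, 0], 0],
])

```text
time_s: 11.1
position: [0.4537, -0.0897, 0.2402]
orientation: [180.0, 0.0, 96.9]
force: [-0.4, -0.2, -0.8]
width: 0.0725
gripper_force: 0.0
```

```bash
python3 - <<'E'
from h import *
c=grab('wrist','w4'); o=get_obs(); print(o['position'],o['orientation'],o['width'],o['time_s'])
w=load('w3'); O=np.array([614.5,194]); d=np.array([.9976,-.0698])
print('mould rear',[(lambda q:(round((q-O)@d,1),round((q-O)@[.0698,.9976],1)))(ray(w,*p,.020)[:2]*1000) for p in((67,73),(118,73))])
E
```

```text
[ 0.45363218 -0.08964387  0.24003597] [ 1.79966970e+02 -6.69421699e-04  9.69501264e+01] 0.0725706083616752 11.15
mould rear [(np.float64(-50.2), np.float64(20.5)), (np.float64(-50.2), np.float64(-21.6))]
```

View pics/w4.png

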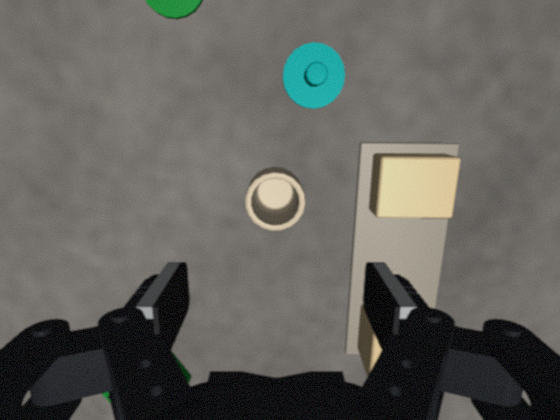

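The mould's rear edge is at local x -50.2, y ±21, so it is home. Here the big crucible's rim is at about (275,201). The low brick's top face is about (380..460,155..217). I'll measure both by mask.

```bash
python3 - <<'E'
from h import *
c=load('w4'); hsv=cv2.cvtColor(c['img'],cv2.COLOR_RGB2HSV)
m=cv2.inRange(hsv,(8,45,130),(35,140,255))[160:240,235:320]
k=max(cv2.findContours(m,cv2.RETR_EXTERNAL,cv2.CHAIN_APPROX_NONE)[0],key=cv2.contourArea)[:,0]+[235,160]
p=np.array([ray(c,u,v,.052)[:2]*1000 for u,v in k],np.float32); print(cv2.boundingRect(k),cv2.minEnclosingCircle(p),cv2.fitEllipse(p))
m=cv2.inRange(hsv,(20,60,190),(35,140,255))[130:240,350:480]
k=max(cv2.findContours(m,cv2.RETR_EXTERNAL,cv2.CHAIN_APPROX_NONE)[0],key=cv2.contourArea)[:,0]+[350,130]
p=np.array([ray(c,u,v,.038)[:2]*1000 for u,v in k],np.float32); print('brick',cv2.boundingRect(k),cv2.minAreaRect(p))
for q in((360,143),(459,145),(347,353)): print('board corner',ray(c,*q,.006)[:2]*1000)
E
```

```text
(245, 172, 61, 59) ((454.86700439453125, -102.62899017333984), 27.700641632080078) ((454.7788391113281, -102.37060546875), (53.883445739746094, 54.24470138549805), 130.1649169921875)
brick (378, 158, 82, 60) ((587.69775390625, -76.75784301757812), (71.32745361328125, 57.24759292602539), 6.418715000152588)
board corner [533.72769598 -43.55365872]
board corner [632.85335814 -33.51593486]
board corner [ 563.77693053 -288.50214732]
```

>>> servo_tool([
  [95, [0.1, -0.8, -3], 0],
  [95, [0, -0.5, -3], 0],
  [95, [0, 0, -3], 0],
  [95, [0, 0, -3], 0],
  [95, [0, 0, -3], 0],
  [95, [0, 0, -3], 0],
  [95, [0, 0, -2], 0],
  [95, [0, 0, -1.4], 0],
  [0, [0, 0, 0], 0],
  [0, [0, 0, 0], 0],
  [0, [0, 0, 0], 0],
  [0, [0, 0, 0], 0],
])

```text
time_s: 12.65
position: [0.4551, -0.1035, 0.0264]
orientation: [179.9, 0.0, 97.0]
force: [-0.8, -0.3, 2.0]
width: 0.0557
gripper_force: 63.8
```

>>> servo_tool([
  [0, [0, 0, 2], 0],
  [0, [0, 0, 4], 0],
  [0, [0, 0, 5], 0],
  [0, [0, 0, 4], 0],
  [0, [2.8, -1.2, 0], 0],
  [0, [2.8, -1.2, 0], 0],
  [0, [2.8, -1.2, 0], 0],
  [0, [2.8, -1.1, 0], 0],
  [0, [3, -1.1, 0], 0],
  [0, [0, 0, 0], 0],
  [0, [0, 0, 0], 0],
  [0, [0, 0, 0], 0],
])

```text
time_s: 14.15
position: [0.5956, -0.1608, 0.1756]
orientation: [-180.0, -0.0, 97.0]
force: [-0.8, 0.7, -1.4]
width: 0.0551
gripper_force: 64.4
```

```bash
python3 - <<'E'
from h import *
c=grab('wrist','w5'); o=get_obs(); print(o['position'],o['orientation'],o['width'],o['time_s'])
E
```

```text
[ 0.59575281 -0.16085411  0.17572492] [-1.79979022e+02 -1.26838710e-02  9.70507480e+01] 0.05532847816600648 14.2
```

View pics/w5.png

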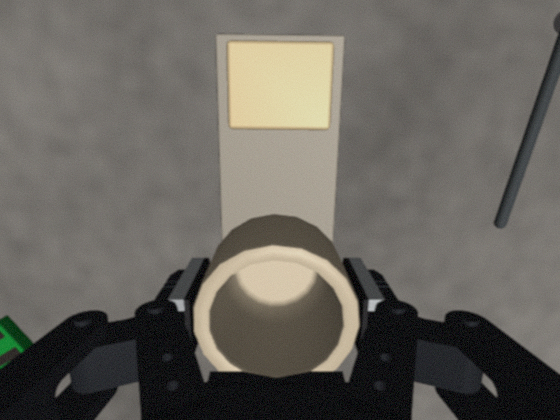

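The held crucible's rim is centred at about (277,312). The low brick's top face has corners (228,42), (332,42), (329,128) and (230,128), and the board's end corners are (217,35) and (344,37).

```bash
python3 - <<'E'
from h import *
c=load('w5')
B=np.array([ray(c,*p,.038)[:2]*1000 for p in((228,42),(332,42),(329,128),(230,128))]);print('brick',B.round(1),B.mean(0))
y=(B[0]+B[1]-B[2]-B[3]);x=B[1]+B[2]-B[0]-B[3];print(np.hypot(*y)/2,np.hypot(*x)/2,np.degrees(np.arctan2(-y[0],y[1])),np.degrees(np.arctan2(x[1],x[0])))
E_=np.array([ray(c,*p,.006)[:2]*1000 for p in((217,35),(344,37))]);print('board',E_,np.degrees(np.arctan2(*(E_[1]-E_[0])[::-1])))
for a in(5.8,6.5,7.2):
    u=np.array([np.sin(np.radians(a)),-np.cos(np.radians(a))]); print(a,B.mean(0)+85*u,E_.mean(0)+125*u)
for s in(194,359): print('rim side',ray(c,s,310,.2013)[:2]*1000)
E
```

```text
brick [[ 549.6  -52.7]
 [ 620.3  -43.9]
 [ 627.6 -100.9]
 [ 556.  -109.7]] [588.36240535 -76.79922252]
57.43377981029513 71.65645636296951 6.8731012957216215 7.049253652059018
board [[536.19658937 -43.92694935]
 [632.64436079 -33.42828439]] 6.212378801375409
5.8 [ 596.95219061 -161.36408277] [ 597.05251223 -163.03770548]
6.5 [ 597.98467852 -161.25283025] [ 598.5708768  -162.87409883]
7.2 [ 599.0157302  -161.12897213] [ 600.08712928 -162.69195454]
rim side [ 569.17324035 -158.62555488]
rim side [ 622.46621381 -151.96818456]
```

>>> servo_tool([
  [0, [0.2, -0.05, -2.5], 0],
  [0, [0, 0, -3], 0],
  [0, [0, 0, -3], 0],
  [0, [0, 0, -3], 0],
  [0, [0, 0, -1.5], 0],
  [0, [0, 0, -0.7], 0],
  [0, [0, 0, -0.3], 0],
  [0, [0, 0, 0], 0],
  [0, [0, 0, 0], 0],
])

```text
time_s: 15.32
position: [0.5991, -0.162, 0.0366]
orientation: [179.9, 0.1, 97.0]
force: [0.1, 0.4, -1.3]
width: 0.0556
gripper_force: 64.4
```

>>> servo_tool([
  [0, [0, 0, -0.15], 0],
  [0, [0, 0, -0.1], 0],
  [0, [0, 0, 0], 0],
])

```text
time_s: 15.7
position: [0.5983, -0.1616, 0.033]
orientation: [-180.0, -0.0, 97.0]
force: [-0.6, 0.4, -1.4]
width: 0.0555
gripper_force: 64.4
```

>>> servo_tool([
  [0, [0, 0, -0.08], 0],
  [0, [0, 0, 0], 0],
  [85, [0, 0, 0], 0],
  [85, [0, 0, 0], 0],
  [85, [0, 0, 0], 0],
  [85, [0, 0, 1], 0],
  [85, [0, 0, 3], 0],
  [85, [0, 0, 5], 0],
  [60, [0, 0, 5], 0],
  [60, [-2, 2, 3], 0],
  [60, [-4, 5, 2], 0],
  [60, [-4, 5, 0], 0],
])

```text
time_s: 17.2
position: [0.5024, -0.0458, 0.224]
orientation: [179.7, 0.1, 97.0]
force: [1.1, -0.1, 0.9]
width: 0.0513
gripper_force: 0.0
```

>>> servo_tool([
  [55, [-2, 4, 0], 0],
  [55, [-2, 5, 0], 0],
  [55, [-1.7, 5, 0], 0],
  [55, [0, 1.6, 0], 0],
  [55, [0, 0, 0], 0],
  [55, [0, 0, 0], 0],
])

```text
time_s: 17.95
position: [0.4457, 0.1086, 0.2213]
orientation: [180.0, 0.0, 97.0]
force: [1.0, 0.1, 0.4]
width: 0.0474
gripper_force: 0.0
```

```bash
python3 - <<'E'
from h import *
c=grab('wrist','w6'); o=get_obs(); print(o['position'],o['orientation'],o['width'],o['time_s'])
hsv=cv2.cvtColor(c['img'],cv2.COLOR_RGB2HSV); m=cv2.inRange(hsv,(8,40,130),(35,140,255))
n,l,s,ce=cv2.connectedComponentsWithStats(m)
for i in range(1,n):
    if s[i][4]>300:
        k=max(cv2.findContours((l==i).astype(np.uint8),cv2.RETR_EXTERNAL,cv2.CHAIN_APPROX_NONE)[0],key=cv2.contourArea)[:,0]
        p=np.array([ray(c,u,v,.007)[:2]*1000 for u,v in k],np.float32); print(s[i],cv2.minEnclosingCircle(p))
# big crucible in top view
t=grab('top','top3'); hsv=cv2.cvtColor(t['img'],cv2.COLOR_RGB2HSV)
cv2.imwrite('pics/c3.png',np.hstack([cv2.resize(t['img'][130:230,280:390],(440,400)),cv2.resize(c['img'],(350,400))])[:,:,::-1])
E
```

```text
[0.44565418 0.10850242 0.22112151] [1.79996330e+02 2.40348909e-02 9.69538399e+01] 0.0471283666724842 18.0
[ 241  145   61   62 1134] ((441.0368957519531, 114.10865783691406), 30.18671417236328)
[405 380  18  21 318] ((633.5690307617188, -116.20875549316406), 17.066701889038086)
```

View pics/c3.png

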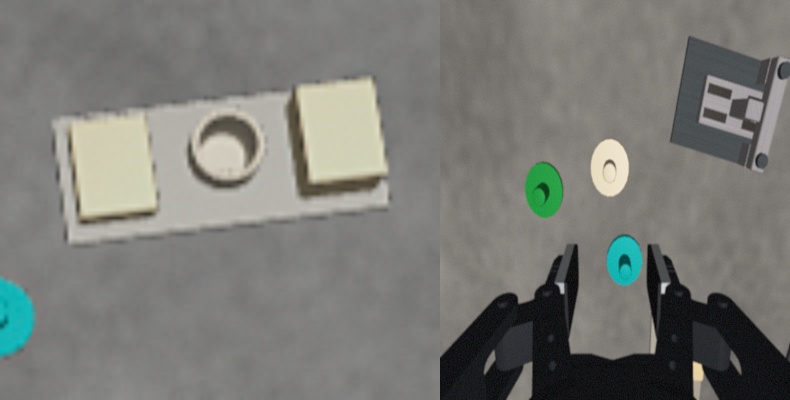

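The big crucible stands upright on the board between the bricks, with its rim at crop (227,147). The right pane shows the cream lid with its knob free, at (441.0,114.1) mm, which agrees with both earlier measurements. The turquoise look-alike is clear of the fingers.

>>> servo_tool([
  [55, [-0.4, 0.5, -3], 0],
  [55, [0, 0, -3], 0],
  [55, [0, 0, -3], 0],
  [55, [0, 0, -3], 0],
  [55, [0, 0, -3], 0],
  [55, [0, 0, -2], 0],
  [55, [0, 0, -1.5], 0],
  [55, [0, 0, -0.8], 0],
  [55, [0, 0, 0], 0],
  [55, [0, 0, 0], 0],
])

```text
time_s: 19.3
position: [0.4419, 0.1146, 0.0287]
orientation: [179.9, 0.0, 97.0]
force: [0.1, -0.1, -0.3]
width: 0.0471
gripper_force: 0.0
```

>>> servo_tool([
  [55, [-0.1, -0.05, -0.3], 0],
  [55, [0, 0, -0.1], 0],
  [0, [0, 0, 0], 0],
  [0, [0, 0, 0], 0],
  [0, [0, 0, 0], 0],
  [0, [0, 0, 0], 0],
  [0, [0, 0, 2], 0],
  [0, [0, 0, 5], 0],
  [0, [0, 0, 5], 0],
  [0, [0, 0, 5], 0],
  [0, [0, 0, 0], 0],
  [0, [0, 0, 0], 0],
])

```text
time_s: 20.8
position: [0.4394, 0.1141, 0.1929]
orientation: [-179.9, -0.0, 97.0]
force: [-0.3, 0.1, -1.3]
width: 0.018
gripper_force: 58.7
```

>>> servo_tool([
  [0, [1.5, -2.6, 0], 0],
  [0, [2, -3.5, 0], 0],
  [0, [2, -3.5, 0], 0],
  [0, [2, -3.5, 0], 0],
  [0, [2.2, -3.5, 0], 0],
  [0, [2.2, -3.5, 0], 0],
  [0, [2, -3.5, 0], 0],
  [0, [1, -2, 0], 0],
  [0, [0.9, -2, 0], 0],
  [0, [0, 0, 0], 0],
  [0, [0, 0, 0], 0],
])

```text
time_s: 22.18
position: [0.5971, -0.1608, 0.1922]
orientation: [-179.8, -0.1, 97.1]
force: [-0.1, -0.4, -0.0]
width: 0.0178
gripper_force: 58.8
```

```bash
python3 - <<'E'
from h import *
c=grab('wrist','w7'); o=get_obs(); print(o['position'],o['orientation'],o['width'],o['time_s'])
hsv=cv2.cvtColor(c['img'],cv2.COLOR_RGB2HSV)
t=load('top3'); ht=cv2.cvtColor(t['img'],cv2.COLOR_RGB2HSV)
print(ray(t,336.75,166.75,.058)*1000)
E
```

```text
[ 0.59729175 -0.16071872  0.19274743] [-1.79885305e+02 -9.42928136e-02  9.70803213e+01] 0.01818797164766611 22.225
[ 594.27936055 -161.27952362   58.        ]
```

View pics/w7.png

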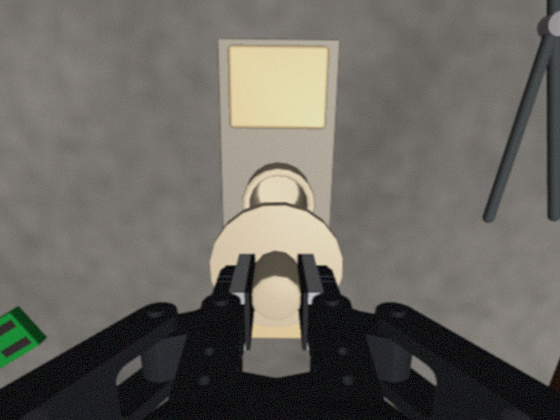

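The held lid's disc spans columns 209 to 343 at row 265, with its top edge at (276,203). The crucible's rim on the board spans columns 244 to 314 at row 203, with its far edge at row 169.

```bash
python3 - <<'E'
from h import *
c=load('w7'); r=lambda u,v,z:(ray(c,u,v,z)[:2]*1000).round(1)
def fit(P,rad):
    from scipy.optimize import least_squares
    P=np.array(P); return least_squares(lambda q:np.hypot(*(P-q).T)-rad,P.mean(0)+[0,-10]).x.round(1)
L=[r(209,265,.175),r(343,265,.175),r(276,203,.175)]; print('lid',fit(L,30),L)
C=[r(244,203,.058),r(314,203,.058),r(279,169,.058)]; print('cruc',fit(C,28),C)
E
```

```text
lid [ 597.7 -160.5] [array([ 568. , -162.6]), array([ 627. , -155.2]), array([ 594. , -130.7])]
cruc [ 599.8 -162.5] [array([ 573.1, -163.6]), array([ 626., -157.]), array([ 596.3, -134.5])]
```

>>> servo_tool([
  [0, [0.15, -0.12, -2], 0],
  [0, [0, 0, -3], 0],
  [0, [0, 0, -2.5], 0],
  [0, [0, 0, -1.5], 0],
  [0, [0, 0, -0.8], 0],
  [0, [0, 0, -0.5], 0],
  [0, [0, 0, -0.2], 0],
  [0, [0, 0, 0], 0],
  [0, [0, 0, 0], 0],
])

```text
time_s: 23.35
position: [0.6, -0.1632, 0.0897]
orientation: [179.9, 0.0, 97.0]
force: [0.7, -0.4, -0.4]
width: 0.0176
gripper_force: 58.8
```

>>> servo_tool([
  [0, [0, 0, -0.2], 0],
  [0, [0, 0, -0.1], 0],
  [0, [0, 0, 0], 0],
])

```text
time_s: 23.72
position: [0.5995, -0.163, 0.0858]
orientation: [-180.0, -0.0, 97.0]
force: [-0.6, -1.1, -0.6]
width: 0.0179
gripper_force: 58.8
```

>>> servo_tool([
  [0, [0, 0.04, -0.2], 0],
  [0, [0, 0, -0.1], 0],
  [0, [0, 0, 0], 0],
])

```text
time_s: 24.1
position: [0.5995, -0.1626, 0.0828]
orientation: [-180.0, -0.0, 97.0]
force: [-1.0, -0.5, -0.6]
width: 0.018
gripper_force: 58.8
```

>>> servo_tool([
  [0, [0, 0, -0.08], 0],
  [0, [0, 0, -0.05], 0],
  [0, [0, 0, 0], 0],
])

```text
time_s: 24.48
position: [0.5998, -0.1627, 0.0823]
orientation: [180.0, 0.0, 97.1]
force: [-2.8, 1.7, 5.6]
width: 0.0181
gripper_force: 59.0
```

>>> servo_tool([
  [0, [0, 0, 0.05], 0],
  [50, [0, 0, 0], 0],
  [50, [0, 0, 0], 0],
  [50, [0, 0, 0], 0],
  [50, [0, 0, 1], 0],
  [50, [0, 0, 3], 0],
  [50, [0, 0, 4], 0],
  [70, [0, 0, 4], 0],
  [70, [-1, 3, 2], 0],
  [70, [-2, 5, 0], 0],
  [70, [-2, 6, 0], 0],
  [70, [-2, 6, 0], 0],
])

```text
time_s: 25.98
position: [0.5295, 0.0375, 0.2232]
orientation: [179.9, 0.0, 97.0]
force: [1.2, 0.6, 0.1]
width: 0.0598
gripper_force: 0.0
```

>>> servo_tool([
  [70, [-2, 6, 0], 0],
  [70, [-2, 6, 0], 0],
  [70, [-2, 6, 0], 0],
  [70, [-1.2, 5, 0], 0],
  [70, [-1, 4, 0], 0],
  [70, [0, 1.5, 0], 0],
  [70, [0, 0, 0], 0],
  [70, [0, 0, 0], 0],
])

```text
time_s: 26.98
position: [0.4493, 0.3177, 0.2223]
orientation: [180.0, 0.0, 97.0]
force: [-0.3, -0.1, -0.6]
width: 0.0603
gripper_force: 0.0
```

```bash
python3 - <<'E'
from h import *
c=grab('wrist','w8'); o=get_obs(); print(o['position'],o['orientation'],o['width'],o['time_s'])
hsv=cv2.cvtColor(c['img'],cv2.COLOR_RGB2HSV); m=cv2.inRange(hsv,(8,40,120),(35,140,255))
n,l,s,ce=cv2.connectedComponentsWithStats(m)
for i in range(1,n):
    if s[i][4]>200:
        k=max(cv2.findContours((l==i).astype(np.uint8),cv2.RETR_EXTERNAL,cv2.CHAIN_APPROX_NONE)[0],key=cv2.contourArea)[:,0]
        p=np.array([ray(c,u,v,.038)[:2]*1000 for u,v in k],np.float32); print(s[i],cv2.minEnclosingCircle(p))
t=grab('top','top4'); 
cv2.imwrite('pics/c4.png',np.hstack([cv2.resize(t['img'][130:230,280:390],(440,400),interpolation=cv2.INTER_CUBIC),cv2.resize(c['img'],(350,400))])[:,:,::-1])
E
```

```text
[0.44937088 0.31757842 0.22228857] [1.79996125e+02 2.48542926e-02 9.69503164e+01] 0.0597140557551247 27.025
[ 251  161   45   44 1111] ((446.9572448730469, 323.3417663574219), 20.061325073242188)
```

View pics/c4.png

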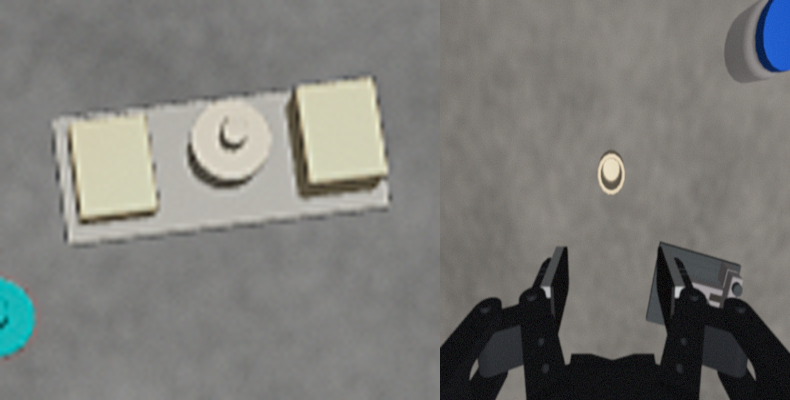

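The lid lies on the big crucible, with its knob at crop (233,132). The small crucible stands clear at (447,323) mm.

>>> servo_tool([
  [75, [-0.23, 0.5, -3], 0],
  [75, [0, 0, -3], 0],
  [75, [0, 0, -3], 0],
  [75, [0, 0, -3], 0],
  [75, [0, 0, -3], 0],
  [75, [0, 0, -2.4], 0],
  [75, [0, 0, -1.4], 0],
  [75, [0, 0, -1], 0],
  [75, [0, 0, 0], 0],
  [0, [0, 0, 0], 0],
  [0, [0, 0, 0], 0],
  [0, [0, 0, 0], 0],
])

```text
time_s: 28.58
position: [0.4476, 0.3244, 0.0256]
orientation: [179.9, -0.0, 97.1]
force: [-0.7, -0.3, 6.1]
width: 0.0386
gripper_force: 60.7
```

>>> servo_tool([
  [0, [0, 0, 0], 0],
  [0, [0, 0, 2], 0],
  [0, [0, 0, 5], 0],
  [0, [0, 0, 5], 0],
  [0, [0, 0, 3], 0],
  [0, [2, -4, 0], 0],
  [0, [2, -5, 0], 0],
  [0, [2, -5.5, 0], 0],
  [0, [2, -5.5, 0], 0],
  [0, [2, -5.5, 0], 0],
  [0, [2, -5.5, 0], 0],
  [0, [0, 0, 0], 0],
])

```text
time_s: 30.08
position: [0.5674, 0.0101, 0.1742]
orientation: [180.0, 0.1, 96.7]
force: [-0.3, 0.4, -0.3]
width: 0.0387
gripper_force: 60.5
```

>>> servo_tool([
  [0, [1, -4, 0], 0],
  [0, [1, -3, 0], 0],
  [0, [0, -1.6, 0], 0],
  [0, [0, 0, 0], 0],
  [0, [0, 0, -3], 0],
  [0, [0, 0, -3], 0],
  [0, [0, 0, -2.5], 0],
  [0, [0, 0, -1.2], 0],
  [0, [0, 0, -0.5], 0],
  [0, [0, 0, 0], 0],
  [0, [0, 0, 0], 0],
])

```text
time_s: 31.45
position: [0.5873, -0.0724, 0.0734]
orientation: [179.9, 0.0, 97.0]
force: [0.2, -0.1, -2.3]
width: 0.0384
gripper_force: 60.5
```

>>> servo_tool([
  [0, [0.1, -0.42, -0.2], 0],
  [0, [0, 0, -0.3], 0],
  [0, [0, 0, -0.2], 0],
  [0, [0, 0, -0.1], 0],
  [0, [0, 0, 0], 0],
])

```text
time_s: 32.08
position: [0.5874, -0.0763, 0.064]
orientation: [-180.0, -0.0, 97.1]
force: [-0.0, 0.2, -0.7]
width: 0.0387
gripper_force: 60.5
```

>>> servo_tool([
  [0, [0, 0, -0.1], 0],
  [0, [0, 0, 0], 0],
])

```text
time_s: 32.33
position: [0.5876, -0.0764, 0.0636]
orientation: [180.0, 0.0, 97.1]
force: [-1.0, 0.5, 1.8]
width: 0.0391
gripper_force: 60.8
```

Contact is at the expected height. I'll release, lift, move clear and check everything.

>>> servo_tool([
  [65, [0, 0, 0], 0],
  [65, [0, 0, 0], 0],
  [65, [0, 0, 0], 0],
  [65, [0, 0, 1], 0],
  [65, [0, 0, 3], 0],
  [65, [0, 0, 5], 0],
  [65, [0, 0, 5], 0],
  [65, [-3, 0, 3], 0],
  [65, [-5, 1, 0], 0],
  [65, [-6, 1, 0], 0],
  [65, [-6, 0, 0], 0],
  [65, [0, 0, 0], 0],
])

```text
time_s: 33.83
position: [0.3842, -0.0554, 0.2328]
orientation: [180.0, 0.0, 97.0]
force: [0.6, -0.1, 0.1]
width: 0.0563
gripper_force: 0.0
```

```bash
python3 - <<'E'
from h import *
t=grab('top','top5'); s=grab('scene','s5'); o=get_obs(); print(o['position'],o['width'],o['force'],o['time_s'])
cv2.imwrite('pics/c5.png',np.hstack([cv2.resize(t['img'][130:230,195:395],(400,400),interpolation=cv2.INTER_CUBIC)*1,cv2.resize(s['img'][180:300,150:420],(400,400),interpolation=cv2.INTER_CUBIC)])[:,:,::-1])
E
```

```text
[ 0.3879043  -0.05663116  0.23430891] 0.05561955574733221 [ 0.01121843 -0.28244964 -0.51613629] 33.925
```

View pics/c5.png

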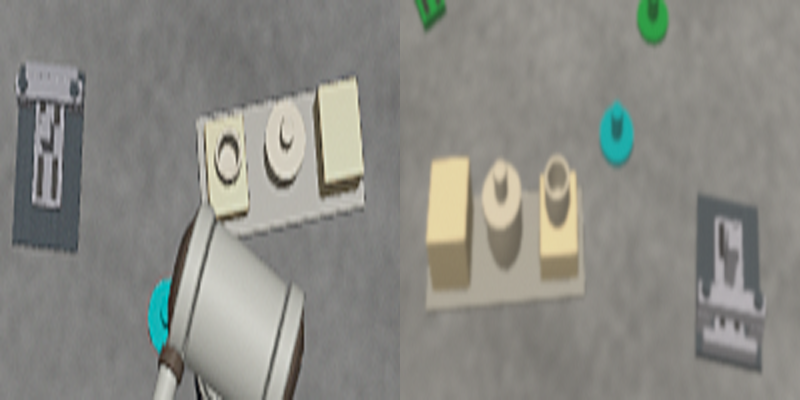

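Both views show the small crucible upright mid-top on the low brick (left pane (228,160)). The lid is flat on the big crucible at (285,140), and the mould is home under the beam at (47,150). One numeric check, then hand in.

```bash
python3 - <<'E'
from h import *
t=load('top5'); print('small',ray(t,195+228/2,130+160/4,.076)[:2].round(4),'lid',ray(t,195+285/2,130+142/4,.065)[:2].round(4), get_obs()['qvel'].round(1))
print(close_job())
E
```

```text
small [ 0.5807 -0.0773] lid [ 0.5963 -0.1628] [ 0.5  3.4 -3.1  0.1 -0.1 -0.1]
the job is handed in; nothing more can be done
None
```

I laid out the hearth and handed the job in at about 34 s, but the hand-in call gave no verdict: the mould is home against the stop, the big crucible is midway between the bricks with its lid on, the small crucible stands on the lower brick (final rough check about 7 mm off centre, limit 15 mm), the jar and bowl were not touched, and everything is released.

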